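# Reload the lint roller and hold it up

## Task

Put the new roll on the lint roller: pick up the yellow handle by its grip, slide its bare steel rod right through the core of the full, fat roll (not the nearly used-up thin one) until the rod's end shows at the far side, and lift that roll off its rest on the rod. Finish while holding the handle in the gripper, with the roll hanging on the rod, level and still, about 10 cm above where it lay and touched by nothing but the handle. Leave the thin roll and everything else on the ledge as they are.

Things in the scene. Friction and masses are not known exactly. Their poses are not given: they have to be found in the camera images.
- handle_grip (a point): Centre of the lint roller handle's grip: flat-sided yellow plastic, 110 mm long (x), 28 wide (y), 36 high (z), lying on the ledge, so 18 mm above it; 100 g in all. +x points along the handle to a bare steel rod in line with this point: 12 mm thick, starting at the grip's front end (x = 55 mm), tip at x = 155 mm, last 9 mm tapered to 6 mm. At first +x points left (+y) within 35 degrees.
- rod_mid (a point): Point on the rod's axis 45 mm in front of the grip's front end (100 mm from the grip's centre); x along the rod towards its tip.
- full_roll_center (a point): Centre of the full lint roll: loose stiff paper cylinder, 56 mm across, 75 mm long, about 80 g, an open 20 mm hole right through along its x. Lies level on the rails of a rest, this point 64 mm above the ledge. +x runs along the hole from the rest's open end to its stop board (left, +y, within 17 degrees): push the rod in along +x and the board holds the roll. May turn about x.
- thin_roll_center (a point): Nearly used-up roll, loose, about 20 g: 30 mm in diameter, 75 mm long, with the same 20 mm hole; lies in the same way on the other rest, centre about 47 mm above the ledge. To be left alone.
- rest_a: Fixed roll rest: dark wooden base 90 (x) by 70 (y) by 12 mm, two level steel rails along x with tops 40 mm above the ledge, open at the -x end, at the +x end a stop board 50 mm wide, 48 mm high (lower than the full roll's hole). Origin: centre of the underside, below the roll's centre. It may be the near or the far one; it carries the full roll.
- rest_b: The other rest, just like rest_a, about 160 mm nearer or farther; it carries the thin roll.
- key_tray: Bystander, loose, to be left alone: round white ceramic key tray, 130 mm wide, 22 mm high. Origin: centre of its underside.
- wedge: Bystander, loose, to be left alone: chrome door wedge, 40 x 110 mm, 8 to 30 mm high. Origin: centre of its underside.
- scraper: Bystander, loose, to be left alone: green silicone boot scraper lying flat, 75 x 170 x 11 mm. Origin: centre of its underside.
- polish_tin: Bystander, loose, to be left alone: round polish tin, 72 mm wide, 28 mm high. Origin: centre of its underside.
- spray: Bystander, loose, to be left alone: upright spray can, 52 mm wide, 160 mm high. Origin: centre of its underside.
- shoe_brush: Bystander, loose, to be left alone: shoe brush, 150 x 48 x 44 mm. Origin: centre of its underside.
Things that resemble listed ones, but are neither listed nor needed, are in the scene too. Of the things shaped like the part that bears handle_grip, the yellow one is meant.

How it is judged (in metres and radians):
On the way:
1. the rod is through the core of the full roll (distance between rod_mid and full_roll_center below 0.02 m and angle between the x axis of handle_grip and the x axis of full_roll_center, either way round below 0.2 rad), for 0.2 s.
At the end, for the whole second after the job is handed in: Fingers hold the handle, its rod through the full roll (roll centre within 20 mm of rod_mid); roll centre over 134 mm above the ledge; roll and handle level within 9 degrees; both slower than 20 mm/s, roll carried by the handle alone; thin roll within 15 mm of its start (all of step 1 and height (world z) of full_roll_center above 0.134 m and angle between full_roll_center's own x axis and vertical between 1.4108 and 1.7308 rad and angle between handle_grip's own x axis and vertical between 1.4108 and 1.7308 rad and linear speed of each of full_roll, handle below 0.02 m/s and angular speed of handle below 0.15 rad/s and contact force between full_roll and handle above 0.15 N and contact force between the fingers and handle above 2 N and contact force between full_roll and the fingers below 0.05 N and contact force between full_roll and the arm below 0.05 N and distance of thin_roll_center from where it was at the start of the episode below 0.015 m); the arm keeps its last pose, push and grip.
It fails at once if the thin roll is shifted by more than 30 mm (distance of thin_roll_center from where it was at the start of the episode above 0.03 m).
It fails at once if another thing on the ledge is shifted by more than 30 mm (distance of any of key_tray, wedge, scraper, polish_tin, spray, shoe_brush from where it was at the start of the episode above 0.03 m).
It also fails if it takes over 51 s, if anything falls off the work surface, if the arm or the gripper's body presses on something with over 40 N, if the wrist force passes 120 N, or if a joint passes its speed limit or range.

## Robot

A 6-joint arm with a two-finger parallel gripper is mounted at the origin on the work surface. World frame = base frame: x ahead of the robot, y to its left, z up, the work surface at z = 0. Lengths are in mm, angles in rad, forces in N, time in s.
With the tool pointing down it reaches from about 350 to 975 mm from the base axis. Payload 7.1 kg.
Tool frame: the origin (TCP) lies midway between the tips of the shut fingers; the grasp point (between the pads) lies 19 mm behind it; z points along the fingers, y is the line along which they close (so a half turn about z gives the same grasp; the last joint's range is limited). The gripper opens to 88 mm and grips with 3 to 60 N. Pads are 20 mm wide; open, the fingers measure 115 mm over their backs; the gripper's body (75 mm by 178 mm) begins 61 mm behind the grasp point.
Start: joints at [1.326, 0.423, 1.63, -0, 1.089, -0.019], TCP at [139.898, 609.125, 222.675] pointing down, gripper open.
Joint ranges: [-3, 3], [-0.9, 2.11], [0.09, 2.58], [-1.31, 4.45], [0.11, 2.69], [-2.54, 2.54]. Speed limits (rad/s): [2.39, 2.39, 3.01, 3.14, 3.14, 3.14].

## Interface

Orientations are given as a rotation vector (axis times angle).
In Python, from workcell import ctrl gives the robot as it stands.
- The arm moves only by the shell command python3 -m inch 'ROWS' [OPENING]. ROWS is JSON, a list of rows, each an object with "xyz": the shift along the tool's x, y, z in mm, a list of three; "rot": the turn, a rotation vector about the tool's x, y, z in rad, a list of three. In form: [{"xyz": [dx, dy, dz], "rot": [ax, ay, az]}, ...]. A call has 1 to 12 rows; each row is the pose to reach, as a shift and turn from the pose commanded when the call began, along the tool's axes at that moment; what a row does not reach only later rows make up. A row lasts 1/12 s, in which the tool goes at most 41.7 mm and 7.16 degrees, less where a joint would pass 70% of its speed; a pose out of reach is approached as far as the arm can. A call with a gripper value outside its range is refused whole. OPENING is the closure in counts, from 0 (fully open) to 255 (shut), set as the call begins (- or left out, the last holds). The fingers move at their own pace and stop on an object; the grip force is fixed at half the most. Time passes only in rows, so rows that repeat a pose let the fingers close. It gives the time, the measured TCP pose, the force, the opening and the grip force at its end, in the units of the state.
- ctrl.get_obs(): the state, without advancing time (a new reading comes with each control period).
- ctrl.get_image(name): name is "scene" or "side" or "wrist"; returns the picture (480x640x3 uint8, red, green, blue); there is no depth.
- ctrl.camera_model(name): a dict with "fx", "fy", "cx", "cy" (pixels), "position" and "attitude" of the camera in the world. Camera axes: x right, y up, looking along -z (the intrinsics and any distortion apply to the point x, -y, -z); pixel columns grow to the right and rows downward; lengths in mm; the calibration is good to about 2 mm. A picture is of the moment at which its call begins: read the wrist's pose just before it. camera_model takes no time and is no camera call; for the wrist camera it gives the pose at the moment of the call.
- ctrl.close_job(): hands the job in; it is judged then, once.
The state is a dict: "t": time; "qpos": joint angles; "qvel": joint speeds; "joint_torque": joint torques, N m; "ee_pos": TCP position; "orientation": TCP orientation; "ft_force": force on the tool from outside, world axes, zero at the start; "moment": the same for the moment, N m; "width": finger opening in mm; "grasp_force": force on a finger pad.
Only numpy, scipy, OpenCV 4.12 (cv2) and the standard library are available. Lean on these libraries where they do the work, as an engineer would, in place of code of your own. Each camera call takes 0.05 s, during which the arm holds its last target. There are 200 camera calls.

## Working session

There is one attempt and no reset: what is moved stays moved. The work goes in short steps, Python scripts to look and compute and a shell command to move; the robot and the scene stay as the last step left them, time stands still between calls to the robot, and variables do not carry over. Pictures are saved under pics/ and viewed, at most 11 in all, crops included, and the job is handed in when it is done.

```bash
mkdir -p pics; ls
python3 - <<'E'
from workcell import ctrl
import cv2
for n in ("scene","side"):
    im=ctrl.get_image(n); cv2.imwrite(f"pics/{n}0.png",im[:,:,::-1]); print(n,ctrl.camera_model(n))
o=ctrl.get_obs(); print(o['t'],o['ee_pos'],o['orientation'],o['width'])
print(ctrl.camera_model("wrist"))
E
```

```text
pics
scene {'fx': 585.0161337363292, 'fy': 585.0161337363292, 'cx': 317.1496201544835, 'cy': 255.4587029865063, 'position': array([1349.57742915,  756.06247701,  905.45927291]), 'attitude': array([0.47035427, 1.12047385, 2.12816735])}
side {'fx': 557.1182888883699, 'fy': 557.1182888883699, 'cx': 318.9793849590855, 'cy': 236.51300962821006, 'position': array([ 306.16109408, -881.71191984, 1065.99091297]), 'attitude': array([ 0.70584656, -0.09428293, -0.19817176])}
0.1 [139.77286982 608.67478938 222.0240206 ] [-3.53882136e-01 -3.12142349e+00  2.02744169e-03] 87.92729112265451
{'fx': 395.2523004283448, 'fy': 395.2523004283448, 'cx': 323.0967718861353, 'cy': 236.26331159112846, 'position': array([ 68.73988319, 624.65341959, 383.71135074]), 'attitude': array([-0.22728927, -0.17876223,  1.33529561])}
```

View pics/scene0.png

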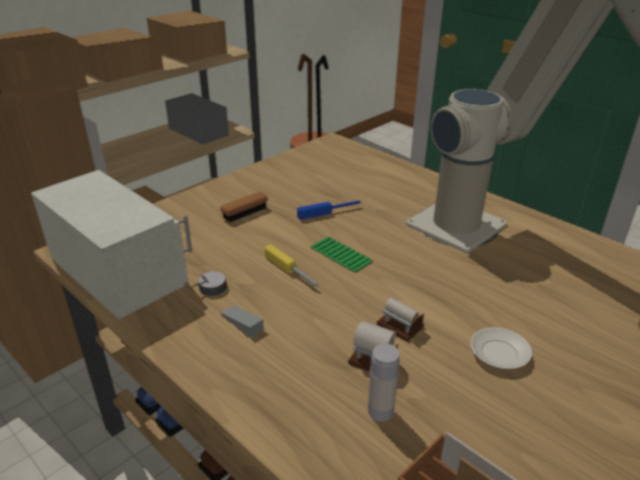

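View pics/side0.png

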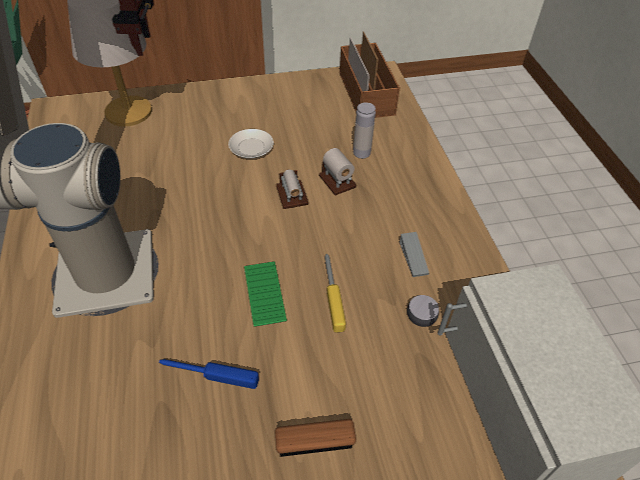

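Scene view: the yellow handle's grip is at (280,260) and its rod tip at (317,288). The full roll is on the farther rest at (375,340), next to the spray can at (383,380). Side view: the grip is at (336,308), the rod tip at (326,256), the full roll at (337,163) with its hole at (344,172), and the thin roll at (291,185).

```bash
cat > h.py <<'E'
import numpy as np, cv2
from scipy.spatial.transform import Rotation as R
from workcell import ctrl
def ray(m,u,v):
    d=np.array([(u-m['cx'])/m['fx'],-(v-m['cy'])/m['fy'],-1.]); d=R.from_rotvec(m['attitude']).apply(d)
    return np.array(m['position']),d/np.linalg.norm(d)
def onz(m,u,v,z):
    p,d=ray(m,u,v); return p+d*(z-p[2])/d[2]
def tri(m1,a,m2,b):
    p,d=ray(m1,*a); q,e=ray(m2,*b)
    s=np.linalg.lstsq(np.c_[d,-e],q-p,rcond=None)[0]
    x,y=p+s[0]*d,q+s[1]*e; return (x+y)/2,np.linalg.norm(x-y)
def yellow(im):
    h=cv2.cvtColor(im,cv2.COLOR_RGB2HSV); k=cv2.inRange(h,(22,140,90),(35,255,255))
    n,l,s,c=cv2.connectedComponentsWithStats(k); i=1+np.argmax(s[1:,4]); return (l==i).astype(np.uint8),c[i],s[i]
E
python3 - <<'E'
from h import *
np.set_printoptions(precision=1,suppress=True)
S,T=ctrl.camera_model("scene"),ctrl.camera_model("side")
a=cv2.imread("pics/scene0.png")[:,:,::-1].copy();b=cv2.imread("pics/side0.png")[:,:,::-1].copy()
_,c1,s1=yellow(a);_,c2,s2=yellow(b);print(c1,s1,c2,s2)
print("grip",tri(S,c1,T,c2)); 
print("tip",onz(S,317,288,18),onz(T,326,256,18), tri(S,(317,288),T,(326,256)))
print("roll hole end",onz(T,344,172,64)); print("roll c",onz(S,375,341,64), onz(T,337,164,64))
print("spray base",onz(T,362,155,0), "thin",onz(T,291,185,47),onz(S,402,316,47))
print("scraper",onz(T,265,293,5),"wedge",onz(T,414,254,15),"tin",onz(T,423,310,15))
cv2.imwrite("pics/z.png",np.hstack([cv2.resize(a[280:420,310:450,::-1],(400,400),interpolation=2),cv2.resize(b[90:230,260:400,::-1],(400,400),interpolation=2)]))
E
```

```text
[279.3 258. ] [265 245  31  29 457] [336. 308.] [327 285  19  47 575]
grip (array([ 509.4, -218.5,   19. ]), np.float64(0.8424725346183811))
tip [529.5 -55.9  18. ] [520.8 -68.3  18. ] (array([522.5, -62.7,  10.6]), np.float64(0.38354434502943496))
roll hole end [620.6 163.7  64. ]
roll c [614.9 200.7  64. ] [609.8 197.8  64. ]
spray base [709.3 290.5   0. ] thin [477.5 159.7  47. ] [493.6 179.2  47. ]
scraper [ 361.4 -137.     5. ] wedge [ 732.9 -102.2   15. ] tin [ 700.8 -260.5   15. ]
```

View pics/z.png

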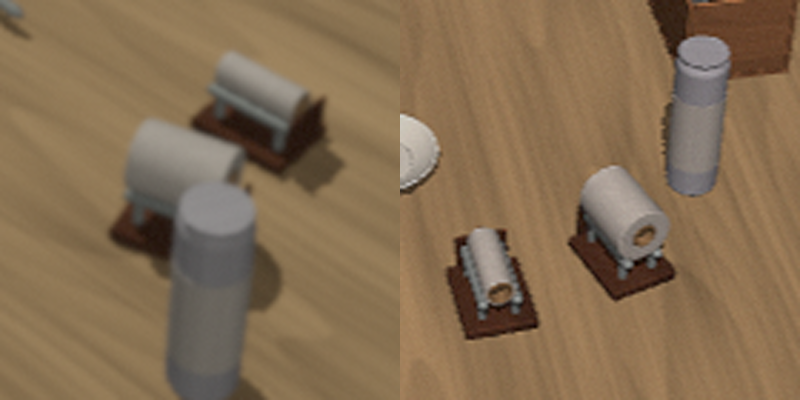

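```bash
cat >> h.py <<'E'
def goal(p,yaw,pitch=0.):
    "shift/turn in tool axes to bring TCP to p, tool down, tool x at heading yaw (rad)"
    o=ctrl.get_obs(); Rc=R.from_rotvec(o['orientation'])
    x=np.array([np.cos(yaw),np.sin(yaw),0]); z=np.array([0,0,-1.]); G=R.from_matrix(np.c_[x,np.cross(z,x),z])
    r=(Rc.inv()*G).as_rotvec(); s=Rc.inv().apply(np.array(p)-o['ee_pos'])
    print("t",round(o['t'],2),"xyz",s.round(1),"rot",r.round(3))
E
python3 -c "
from h import *
goal((510,-218,150),np.radians(85))
m=ctrl.camera_model('wrist');print(ray(m,320,240)[1])"
```

```text
t 0.1 xyz [-545.9 -722.7   73. ] rot [-1.000e-03  1.000e-03  1.432e+00]
[ 0.264778   -0.0706674  -0.96171655]
```

```bash
python3 -m inch '[{"xyz":[-40,-25,0],"rot":[0,0,0.1]},{"xyz":[-70,-60,0],"rot":[0,0,0.2]},{"xyz":[-95,-95,0],"rot":[0,0,0.3]},{"xyz":[-125,-125,0],"rot":[0,0,0.42]},{"xyz":[-150,-160,0],"rot":[0,0,0.54]},{"xyz":[-175,-195,0],"rot":[0,0,0.66]},{"xyz":[-200,-230,0],"rot":[0,0,0.78]},{"xyz":[-230,-265,0],"rot":[0,0,0.9]},{"xyz":[-255,-300,0],"rot":[0,0,1.02]},{"xyz":[-280,-335,0],"rot":[0,0,1.14]},{"xyz":[-300,-370,0],"rot":[0,0,1.26]},{"xyz":[-320,-400,0],"rot":[0,0,1.38]}]'; python3 -c "
from h import *
goal((510,-218,150),np.radians(85))"
```

```text
t: 1.1
ee_pos: [356.8, 160.3, 222.7]
orientation: [2.266, 2.176, 0.0]
ft_force: [0.1, 0.4, 0.6]
width: 87.7
grasp_force: 0.0
t 1.1 xyz [-371.8  168.4   72.7] rot [ 0.    -0.     0.047]
```

```bash
python3 -m inch '[{"xyz":[-36,16,0],"rot":[0,0,0.02]},{"xyz":[-72,32,0],"rot":[0,0,0.047]},{"xyz":[-108,48,0],"rot":[0,0,0.047]},{"xyz":[-144,64,10],"rot":[0,0,0.047]},{"xyz":[-180,80,20],"rot":[0,0,0.047]},{"xyz":[-216,96,30],"rot":[0,0,0.047]},{"xyz":[-252,112,40],"rot":[0,0,0.047]},{"xyz":[-288,130,50],"rot":[0,0,0.047]},{"xyz":[-324,146,60],"rot":[0,0,0.047]},{"xyz":[-355,160,70],"rot":[0,0,0.047]},{"xyz":[-372,168,72],"rot":[0,0,0.047]},{"xyz":[-372,168,72],"rot":[0,0,0.047]}]'
python3 - <<'E'
from h import *
m=ctrl.camera_model("wrist"); im=ctrl.get_image("wrist"); cv2.imwrite("pics/w1.png",im[:,:,::-1])
k,c,s=yellow(im); print(s)
cn=cv2.findContours(k,0,2)[0]; cn=max(cn,key=cv2.contourArea)
print(cv2.minAreaRect(cn))
# rectify top face: contour on z=36 plane
P=np.array([onz(m,*q[0],36)[:2] for q in cn],np.float32); r=cv2.minAreaRect(P); print(r,cv2.boxPoints(r))
print(ctrl.get_obs()['ee_pos'])
E
```

```text
t: 2.1
ee_pos: [512.7, -218.7, 149.6]
orientation: [2.314, 2.125, -0.001]
ft_force: [0.5, 0.3, 0.2]
width: 88.0
grasp_force: 0.0
[ 298  153   39  147 5387]
((317.0, 226.0), (146.0, 38.0), 90.0)
((507.992919921875, -217.16165161132812), (108.15233612060547, 27.041452407836914), 85.12852478027344) [[ 489.92883 -269.8943 ]
 [ 516.87256 -272.19067]
 [ 526.057   -164.42902]
 [ 499.11328 -162.13263]]
[ 511.64569655 -216.67365636  149.78966249]
```

View pics/w1.png

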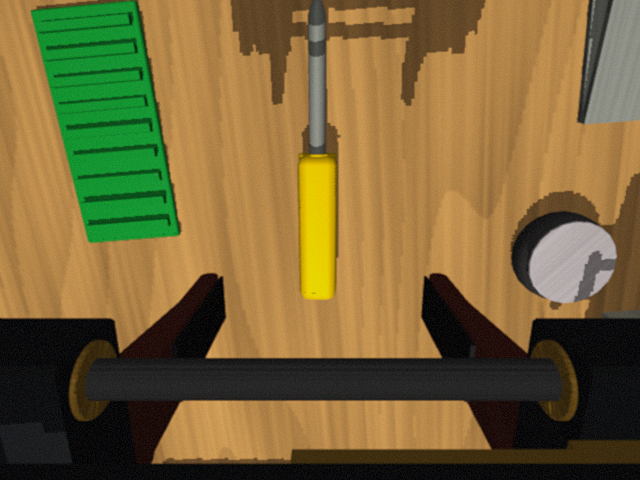

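The wrist view shows the yellow grip at px (317,226), with its rod straight ahead to (317,5). The green scraper and the tin sit clear of the finger paths. The measured size of 108x27 mm matches the given grip.

```bash
python3 -m inch '[{"xyz":[4,4,30],"rot":[0,0,0]},{"xyz":[4,4,60],"rot":[0,0,0]},{"xyz":[4,4,90],"rot":[0,0,0]},{"xyz":[4,4,115],"rot":[0,0,0]},{"xyz":[4,4,132],"rot":[0,0,0]},{"xyz":[4,4,141],"rot":[0,0,0]},{"xyz":[4,4,144],"rot":[0,0,0]},{"xyz":[4,4,144],"rot":[0,0,0]}]' && python3 -m inch '[{"xyz":[0,0,0],"rot":[0,0,0]},{"xyz":[0,0,0],"rot":[0,0,0]},{"xyz":[0,0,0],"rot":[0,0,0]},{"xyz":[0,0,0],"rot":[0,0,0]},{"xyz":[0,0,0],"rot":[0,0,0]},{"xyz":[0,0,0],"rot":[0,0,0]},{"xyz":[0,0,0],"rot":[0,0,0]},{"xyz":[0,0,0],"rot":[0,0,0]},{"xyz":[0,0,0],"rot":[0,0,0]},{"xyz":[0,0,0],"rot":[0,0,0]}]' 255
```

```text
t: 2.82
ee_pos: [515.8, -210.9, 6.7]
orientation: [-2.309, -2.129, 0.0]
ft_force: [0.4, -0.5, 0.5]
width: 87.6
grasp_force: 0.0
t: 3.65
ee_pos: [515.7, -211.6, 6.6]
orientation: [-2.31, -2.128, 0.0]
ft_force: [-1.0, -0.6, 1.2]
width: 27.7
grasp_force: 30.0
```

```bash
python3 -m inch '[{"xyz":[0,0,-15],"rot":[0,0,0]},{"xyz":[0,0,-40],"rot":[0,0,0]},{"xyz":[10,6,-65],"rot":[0,0,0]},{"xyz":[35,22,-85],"rot":[0,0,-0.05]},{"xyz":[65,40,-90],"rot":[0,0,-0.1]},{"xyz":[95,60,-90],"rot":[0,0,-0.16]},{"xyz":[125,80,-90],"rot":[0,0,-0.22]},{"xyz":[155,100,-90],"rot":[0,0,-0.27]},{"xyz":[182,117,-90],"rot":[0,0,-0.32]},{"xyz":[202,128,-90],"rot":[0,0,-0.35]},{"xyz":[212,133,-90],"rot":[0,0,-0.35]},{"xyz":[212,133,-90],"rot":[0,0,-0.35]}]'
python3 - <<'E'
from h import *
m=ctrl.camera_model("wrist"); im=ctrl.get_image("wrist"); cv2.imwrite("pics/w2.png",im[:,:,::-1])
o=ctrl.get_obs();print(o['ee_pos'],o['orientation'],o['grasp_force'],m)
E
```

```text
t: 4.65
ee_pos: [666.8, -9.4, 96.4]
orientation: [1.903, 2.5, 0.001]
ft_force: [-0.3, 0.1, -0.6]
width: 28.1
grasp_force: 30.0
[665.71297317 -10.78410491  96.21951871] [-1.90370252e+00 -2.49857558e+00  8.34332801e-04] 29.999815821647644 {'fx': 395.2523004283448, 'fy': 395.2523004283448, 'cx': 323.0967718861353, 'cy': 236.26331159112846, 'position': array([646.96043707,  60.00133863, 258.08137551]), 'attitude': array([-0.2666355 , -0.03606184,  0.26653197])}
```

View pics/w2.png

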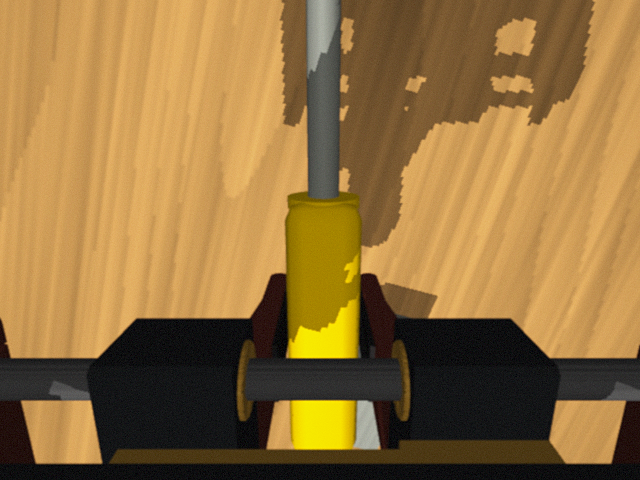

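The wrist view shows only the grip and the rod, both straight in the jaws at px u≈323. The roll is out of frame, so I'll go up, forward and sideways to see it from above.

```bash
python3 -m inch '[{"xyz":[0,-5,-30],"rot":[0,0,0]},{"xyz":[5,-15,-65],"rot":[0,0,0]},{"xyz":[15,-30,-98],"rot":[0,0,0]},{"xyz":[35,-50,-125],"rot":[0,0,0]},{"xyz":[60,-68,-145],"rot":[0,0,0]},{"xyz":[85,-80,-153],"rot":[0,0,0]},{"xyz":[105,-88,-155],"rot":[0,0,0]},{"xyz":[115,-90,-155],"rot":[0,0,0]},{"xyz":[117,-90,-155],"rot":[0,0,0]},{"xyz":[117,-90,-155],"rot":[0,0,0]}]'
python3 - <<'E'
from h import *
m=ctrl.camera_model("wrist"); im=ctrl.get_image("wrist"); cv2.imwrite("pics/w3.png",im[:,:,::-1])
import pickle; pickle.dump(m,open("m3.pkl","wb"))
o=ctrl.get_obs();print(o['ee_pos'],o['orientation'],o['grasp_force'],m['position'])
E
```

```text
t: 5.53
ee_pos: [548.0, 77.0, 251.3]
orientation: [1.905, 2.498, -0.001]
ft_force: [-0.1, -0.5, -0.3]
width: 27.9
grasp_force: 30.0
[548.39694427  76.72670963 251.15255081] [-1.90542719e+00 -2.49761939e+00  1.15922850e-03] 29.999757707118988 [528.43145964 146.49345603 413.0158975 ]
```

View pics/w3.png

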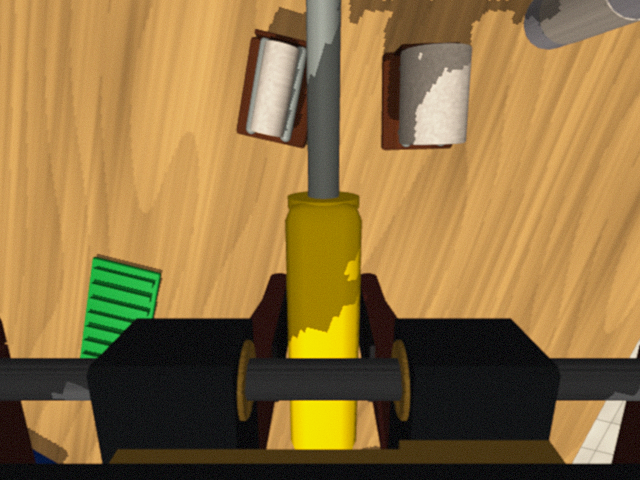

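The full roll spans px u 400–471 and v 43–147. The thin roll is at (277,88), the rod at u≈323, and the spray can is at the top right, clear of both.

```bash
cat > meas.py <<'E'
from h import *
import pickle
np.set_printoptions(precision=3,suppress=True)
m=pickle.load(open("m3.pkl","rb")); im=cv2.imread("pics/w3.png")
s=cv2.cvtColor(im,cv2.COLOR_BGR2HSV)[...,1]; k=(s<60).astype(np.uint8); k[:, :365]=0;k[:,500:]=0;k[200:]=0
k=cv2.morphologyEx(k,cv2.MORPH_OPEN,np.ones((5,5)))
n,l,st,c=cv2.connectedComponentsWithStats(k); i=1+np.argmax(st[1:,4]); print(st[i])
k=l==i; rows=np.arange(st[i][1]+12,st[i][1]+st[i][3]-12)
L=np.array([np.where(k[r])[0][0]-.5 for r in rows]);Rr=np.array([np.where(k[r])[0][-1]+.5 for r in rows])
fl,fr=np.polyfit(rows,L,1),np.polyfit(rows,Rr,1); print("edges",fl,fr,"res",np.std(L-np.polyval(fl,rows)),np.std(Rr-np.polyval(fr,rows)))
# tangent planes through the camera: cylinder of radius 28 with axis at z=64
C=np.array(m['position'])
def pl(f):
    a=ray(m,np.polyval(f,50),50)[1];b=ray(m,np.polyval(f,140),140)[1];n=np.cross(a,b);return n/np.linalg.norm(n)
nl,nr=pl(fl),pl(fr); nr=nr if nl@nr>0 else -nr
u=np.cross(nl,nr);u/=np.linalg.norm(u);print("axis dir from planes",u)
nm=nl+nr;nm/=np.linalg.norm(nm)   # bisector plane holds the axis
half=np.arccos(nl@nr)/2
d=np.cross(nm,[0,0,1]);d/=np.linalg.norm(d); d*=np.sign(d[1]); print("axis heading deg",np.degrees(np.arctan2(d[1],d[0])))
cols=np.arange(415,462); T=np.median([np.where(k[:,q])[0][0]-.5 for q in cols]);B=np.median([np.where(k[:,q])[0][-1]+.5 for q in cols]);print("rows",T,B)
mid=lambda v:(np.polyval(fl,v)+np.polyval(fr,v))/2
for v,z in((T,92),(B,92)): print(onz(m,mid(v),v,z),onz(m,mid(v),v,64))
for v in (60,95,130):
    p=onz(m,mid(v),v,64); dist=np.linalg.norm((p-C)-((p-C)@u)*u); print("axis pt",p,"radius",dist*np.sin(half))
E
python3 meas.py
```

```text
[ 400   44   71  102 6507]
edges [ -0.028 404.185] [ -0.065 473.697] res 2.460643052928817 0.3039444804600185
axis dir from planes [ 0.28  -0.96   0.033]
axis heading deg 106.74603106449662
rows 43.5 144.5
[593.864 226.638  92.   ] [599.571 233.628  64.   ]
[614.94  156.607  92.   ] [622.485 157.489  64.   ]
axis pt [603.118 221.842  64.   ] radius 26.435138892066945
axis pt [610.888 196.023  64.   ] radius 26.503269336668016
axis pt [619.011 169.033  64.   ] radius 26.57449254662505
```

```bash
cat >> meas.py <<'E'
print("---"); print(L[::6],Rr[::6])
for name,f,n in(("right",fr,nr),("left",fl,nl)):
    ref=np.array([610.9,196,64]); n=n*np.sign(n@(ref-C))   # points to the axis side
    h=np.array([n[0],n[1]]);
    d=np.array([-n[1],n[0]]);d/=np.linalg.norm(d);d*=np.sign(d[1])
    # point with n.(p-C)=28, z=64, closest to ref
    e=28-n@(ref-C); p=ref[:2]+h*e/(h@h); print(name,p,np.degrees(np.arctan2(d[1],d[0])))
# end faces: top edges at z=92 along the axis
E
python3 meas.py | sed -n '/---/,$p'
```

```text
---
[401.5 400.5 409.5 403.5 400.5 400.5 400.5 400.5 399.5 404.5 401.5 400.5
 403.5] [470.5 469.5 469.5 469.5 468.5 468.5 467.5 467.5 466.5 466.5 466.5 465.5
 465.5]
right [608.851 195.377] 106.89917651166728
left [611.845 196.282] 106.59876777213196
```

```bash
python3 -m inch '[{"xyz":[-25,5,0],"rot":[0,0,-0.005]},{"xyz":[-60,20,0],"rot":[0,0,-0.0175]},{"xyz":[-95,45,0],"rot":[0,0,-0.0175]},{"xyz":[-115,70,0],"rot":[0,0,-0.0175]},{"xyz":[-120.6,90,15],"rot":[0,0,-0.0175]},{"xyz":[-120.6,95,45],"rot":[0,0,-0.0175]},{"xyz":[-120.6,95,80],"rot":[0,0,-0.0175]},{"xyz":[-120.6,95,115],"rot":[0,0,-0.0175]},{"xyz":[-120.6,95,150],"rot":[0,0,-0.0175]},{"xyz":[-120.6,95,180],"rot":[0,0,-0.0175]},{"xyz":[-120.6,95,195],"rot":[0,0,-0.0175]},{"xyz":[-120.6,95,198.5],"rot":[0,0,-0.0175]}]'; python3 -m inch '[{"xyz":[0,0,0],"rot":[0,0,0]},{"xyz":[0,0,0],"rot":[0,0,0]}]'
python3 - <<'E'
from h import *
S,T=ctrl.camera_model("scene"),ctrl.camera_model("side")
a=ctrl.get_image("scene");b=ctrl.get_image("side")
cv2.imwrite("pics/a4.png",a[:,:,::-1]);cv2.imwrite("pics/b4.png",b[:,:,::-1])
f=lambda i,x,y:cv2.resize(i[y:y+130,x:x+130,::-1],(400,400),interpolation=cv2.INTER_CUBIC)
cv2.imwrite("pics/z4.png",np.hstack([f(a,290,270),f(b,270,120)]))
E
```

```text
t: 6.58
ee_pos: [669.5, -14.6, 48.8]
orientation: [-1.881, -2.509, 0.006]
ft_force: [-0.8, -0.4, -1.3]
width: 28.0
grasp_force: 30.0
t: 6.75
ee_pos: [673.0, -14.0, 54.4]
orientation: [1.882, 2.513, 0.002]
ft_force: [-0.5, -0.4, 0.8]
width: 27.8
grasp_force: 30.0
```

View pics/z4.png

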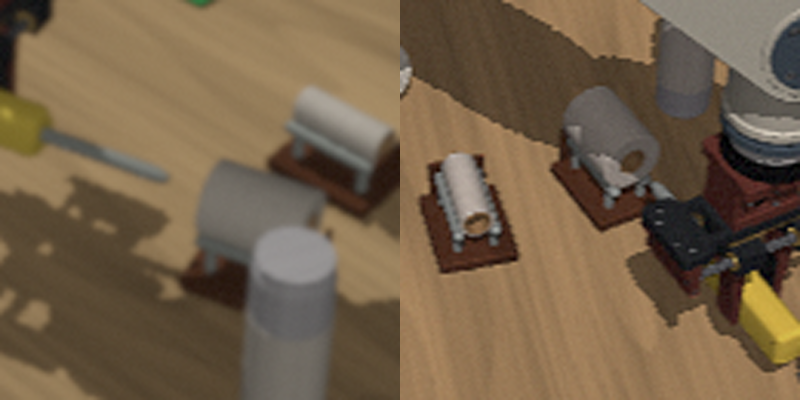

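The scene view shows the rod tip pointing at the near face of the fat roll. In the side view the tip is at px (353,181), heading for the hole at (345,172). I'll check both points against the predicted projections.

Run:
```python
from h import *
T=ctrl.camera_model("side");S=ctrl.camera_model("scene")
def proj(m,p):
    c=R.from_rotvec(m['attitude']).inv().apply(np.array(p)-m['position']);return (m['cx']-m['fx']*c[0]/c[2],m['cy']+m['fy']*c[1]/c[2])
for n,p in(("tip",(629.4,128.3,64)),("hole",(621.4,155.6,64)),("c",(610.9,191.6,64))): print(n,proj(T,p),proj(S,p))
b=cv2.imread("pics/b4.png");h=cv2.cvtColor(b,cv2.COLOR_BGR2HSV)
w=h[160:186,335:362]; k=(w[...,1]>80)&(w[...,0]<18); ys,xs=np.where(k); print("\n".join("".join("#" if q else "." for q in r) for r in k))
print(onz(T,345.4,172,64),onz(T,353,181,64))
print(ctrl.get_obs()['ee_pos'], ctrl.camera_model("wrist")['position'])
```

```text
tip (np.float64(350.54590348308886), np.float64(180.66570108404505)) (np.float64(344.93305797551557), np.float64(327.9663605592749))
hole (np.float64(345.02352935539005), np.float64(174.01783267311032)) (np.float64(356.8697383864702), np.float64(332.23796052151414))
c (np.float64(337.94210136165117), np.float64(165.46909041987473)) (np.float64(372.924771525715), np.float64(338.0000238634292))
..............#####.#######
...............############
.................##########
.................##########
..................#########
...................########
...................########
....................#######
....................#######
..........####......#######
.........#####......#######
........######.....######.#
.......#######.....####.###
........######....#########
.......######....##.#####.#
.......#####.....##########
................#########.#
.................##########
.................##########
....................######.
..........#....#.....######
#......####....##.....#####
##.....####....##......####
#......#####..###.......###
#....#############.......##
#....#############.........
[624.26253353 162.96399958  64.        ] [635.36197694 125.84982532  64.        ]
[673.41506779 -13.72460624  55.36882699] [651.97150351  55.39425021 217.01861255]
```

```bash
python3 -m inch '[{"xyz":[0,-1.5,2],"rot":[0,0,0]},{"xyz":[5,-1.5,2],"rot":[0,0,0]},{"xyz":[10,-1.5,2],"rot":[0,0,0]},{"xyz":[15,-1.5,2],"rot":[0,0,0]},{"xyz":[20,-1.5,2],"rot":[0,0,0]},{"xyz":[22,-1.5,2],"rot":[0,0,0]},{"xyz":[22,-1.5,2],"rot":[0,0,0]}]'
python3 - <<'E'
from h import *
S,T=ctrl.camera_model("scene"),ctrl.camera_model("side")
o=ctrl.get_obs();print(o['ee_pos'],ctrl.camera_model("wrist")['position'])
a=ctrl.get_image("scene");b=ctrl.get_image("side")
f=lambda i,x,y:cv2.resize(i[y:y+50,x:x+50,::-1],(400,400),interpolation=cv2.INTER_CUBIC)
cv2.imwrite("pics/z5.png",np.hstack([f(a,325,305),f(b,325,150)]))
E
```

```text
t: 7.43
ee_pos: [663.9, 8.1, 51.2]
orientation: [-1.881, -2.516, 0.0]
ft_force: [-0.5, 0.1, -1.2]
width: 27.6
grasp_force: 30.0
[663.88691573   8.0863162   51.21281162] [642.95609665  77.13108626 212.93766432]
```

View pics/z5.png

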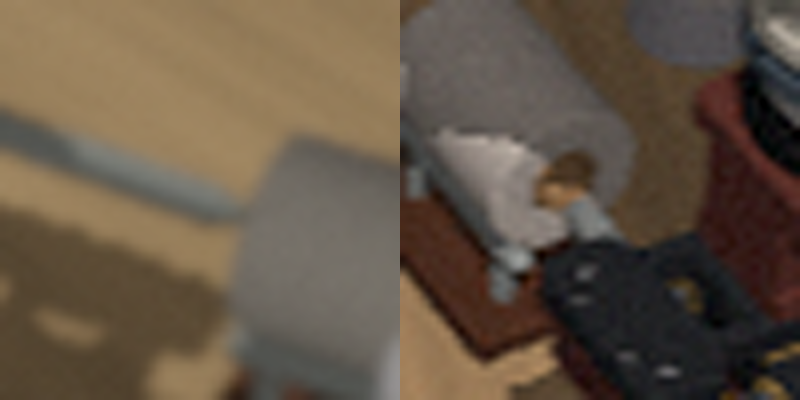

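The tip sits at side px (347,174), right in front of the hole at (346,172.5). The scene view agrees, so I'll push in.

```bash
python3 -m inch '[{"xyz":[3,0,0],"rot":[0,0,0]},{"xyz":[8,0,0],"rot":[0,0,0]},{"xyz":[13,0,0],"rot":[0,0,0]},{"xyz":[18,0,0],"rot":[0,0,0]},{"xyz":[23,0,0],"rot":[0,0,0]},{"xyz":[28,0,0],"rot":[0,0,0]},{"xyz":[32,0,0],"rot":[0,0,0]},{"xyz":[35,0,0],"rot":[0,0,0]},{"xyz":[35,0,0],"rot":[0,0,0]}]'
python3 - <<'E'
from h import *
a=ctrl.get_image("scene");b=ctrl.get_image("side")
f=lambda i,x,y:cv2.resize(i[y:y+60,x:x+60,::-1],(400,400),interpolation=cv2.INTER_CUBIC)
cv2.imwrite("pics/z6.png",np.hstack([f(a,330,300),f(b,315,140)]))
E
```

```text
t: 8.28
ee_pos: [654.0, 41.6, 51.2]
orientation: [-1.882, -2.515, 0.0]
ft_force: [0.3, -0.3, -0.7]
width: 28.0
grasp_force: 30.0
```

View pics/z6.png

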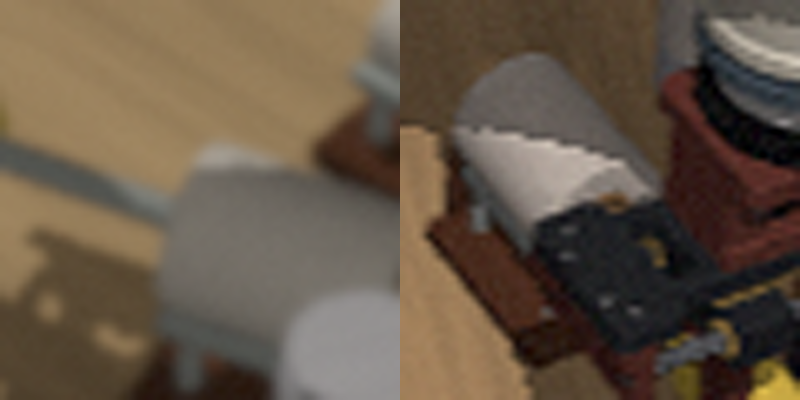

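The rod is inside the hole with no contact force and the roll has not moved, so I'll go on to full depth.

```bash
python3 -m inch '[{"xyz":[5,0,0],"rot":[0,0,0]},{"xyz":[12,0,0],"rot":[0,0,0]},{"xyz":[19,0,0],"rot":[0,0,0]},{"xyz":[26,0,0],"rot":[0,0,0]},{"xyz":[33,0,0],"rot":[0,0,0]},{"xyz":[40,0,0],"rot":[0,0,0]},{"xyz":[47,0,0],"rot":[0,0,0]},{"xyz":[54,0,0],"rot":[0,0,0]},{"xyz":[60,0,0],"rot":[0,0,0]},{"xyz":[64,0,0],"rot":[0,0,0]},{"xyz":[65,0,0],"rot":[0,0,0]},{"xyz":[65,0,0],"rot":[0,0,0]}]'
python3 - <<'E'
from h import *
m=ctrl.camera_model("wrist");w=ctrl.get_image("wrist"); cv2.imwrite("pics/w7.png",w[:,:,::-1])
a=ctrl.get_image("scene");
cv2.imwrite("pics/z7.png",np.hstack([cv2.resize(w[:,:,::-1],(480,360)),cv2.resize(a[300:370,330:390,::-1],(308,360),interpolation=cv2.INTER_CUBIC)]))
E
```

```text
t: 9.38
ee_pos: [635.9, 103.5, 51.2]
orientation: [1.882, 2.515, -0.0]
ft_force: [-0.0, -0.1, -1.5]
width: 27.8
grasp_force: 30.0
```

View pics/z7.png

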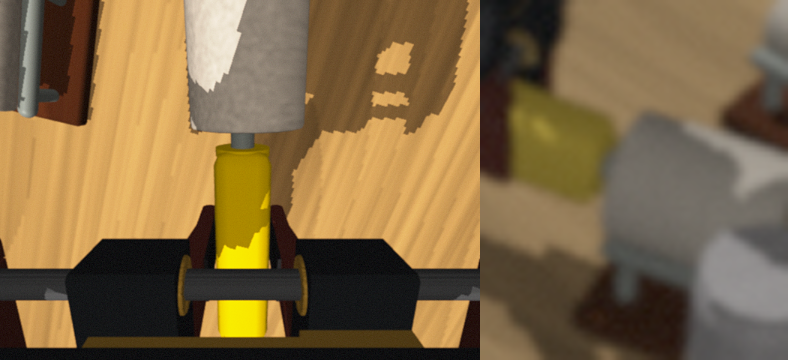

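The rod is in the hole, and a short stretch of it shows between the collar (w7 row ~195) and the roll's near end (row ~176). I'll work out that gap.

Run:
```python
from h import *
m=ctrl.camera_model("wrist");o=ctrl.get_obs();print(o['ee_pos'],m['position'])
x=R.from_rotvec(o['orientation']).apply([1,0,0])
for v,z in((176,92),(196,82),(192,72)): print(v,z,(onz(m,323,v,z)-o['ee_pos'])@x)
```

```text
[636.05765493 103.02345497  51.21729165] [615.13301854 172.11218064 212.90731067]
176 92 57.95582835534099
196 82 50.128310863294615
192 72 49.89210374993306
```

```bash
python3 -m inch '[{"xyz":[0,0,-2],"rot":[0,0,0]},{"xyz":[0,0,-4],"rot":[0,0,0]},{"xyz":[0,0,-6],"rot":[0,0,0]},{"xyz":[0,0,-9],"rot":[0,0,0]},{"xyz":[0,0,-12],"rot":[0,0,0]},{"xyz":[0,0,-16],"rot":[0,0,0]},{"xyz":[0,0,-21],"rot":[0,0,0]},{"xyz":[0,0,-27],"rot":[0,0,0]},{"xyz":[0,0,-34],"rot":[0,0,0]},{"xyz":[0,0,-40],"rot":[0,0,0]},{"xyz":[0,0,-44],"rot":[0,0,0]},{"xyz":[0,0,-45],"rot":[0,0,0]}]' && python3 -m inch '[{"xyz":[0,0,-3],"rot":[0,0,0]},{"xyz":[0,0,-8],"rot":[0,0,0]},{"xyz":[0,0,-15],"rot":[0,0,0]},{"xyz":[0,0,-22],"rot":[0,0,0]},{"xyz":[0,0,-30],"rot":[0,0,0]},{"xyz":[0,0,-38],"rot":[0,0,0]},{"xyz":[0,0,-46],"rot":[0,0,0]},{"xyz":[0,0,-52],"rot":[0,0,0]},{"xyz":[0,0,-57],"rot":[0,0,0]},{"xyz":[0,0,-59],"rot":[0,0,0]},{"xyz":[0,0,-60],"rot":[0,0,0]},{"xyz":[0,0,-60],"rot":[0,0,0]}]' && python3 -m inch '[{"xyz":[0,0,0],"rot":[0,0,0]},{"xyz":[0,0,0],"rot":[0,0,0]},{"xyz":[0,0,0],"rot":[0,0,0]},{"xyz":[0,0,0],"rot":[0,0,0]},{"xyz":[0,0,0],"rot":[0,0,0]},{"xyz":[0,0,0],"rot":[0,0,0]},{"xyz":[0,0,0],"rot":[0,0,0]},{"xyz":[0,0,0],"rot":[0,0,0]},{"xyz":[0,0,0],"rot":[0,0,0]},{"xyz":[0,0,0],"rot":[0,0,0]},{"xyz":[0,0,0],"rot":[0,0,0]},{"xyz":[0,0,0],"rot":[0,0,0]}]'
python3 - <<'E'
from h import *
w=ctrl.get_image("wrist"); a=ctrl.get_image("scene")
cv2.imwrite("pics/z8.png",np.hstack([cv2.resize(w[:,:,::-1],(400,300)),cv2.resize(a[250:370,290:450,::-1],(400,300),interpolation=cv2.INTER_CUBIC)]))
E
```

```text
t: 10.48
ee_pos: [636.5, 103.3, 97.4]
orientation: [1.882, 2.514, 0.002]
ft_force: [-1.0, -0.2, -1.4]
width: 28.0
grasp_force: 30.0
t: 11.48
ee_pos: [635.9, 103.2, 156.2]
orientation: [-1.883, -2.515, 0.0]
ft_force: [1.0, 0.2, -2.0]
width: 27.9
grasp_force: 30.0
t: 12.48
ee_pos: [635.9, 103.2, 156.2]
orientation: [1.883, 2.515, -0.0]
ft_force: [-0.3, -0.7, -1.8]
width: 27.5
grasp_force: 30.0
```

View pics/z8.png

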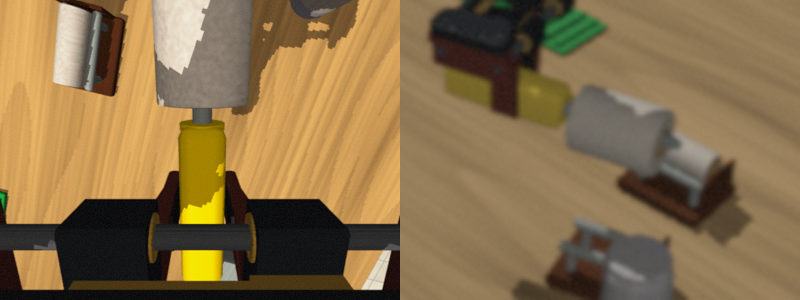

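Run:
```python
from h import *
S=ctrl.camera_model("scene")
def proj(m,p):
    c=R.from_rotvec(m['attitude']).inv().apply(np.array(p)-m['position']);return np.round((m['cx']-m['fx']*c[0]/c[2],m['cy']+m['fy']*c[1]/c[2]),1)
t=np.array([635.9,103.2,167.5]);u=np.array([-.2807,.9598,0])
for n,d,dz in(("tip",149,0),("tip -9deg",149,-23),("collar",49,0),("roll c",94,-4)): print(n,proj(S,t+u*d+[0,0,dz]))
```

```text
tip [402.6 308.2]
tip -9deg [401.6 317.1]
collar [356.8 293.1]
roll c [376.9 301.3]
```

The tip is seen at scene px (402,307). A level rod would put it at (402.6,308.2), so the handle is level and the roll hangs free, with the tip showing past its far end. I'll hand in.

```bash
python3 -c "
from workcell import ctrl
print(ctrl.close_job())"
```

```text
the job is handed in; nothing more can be done
None
```

The job is handed in: the full roll hangs level on the yellow handle's rod, about 10 cm above its rest, with the rod tip showing at the far side. Nothing else on the ledge was touched as far as the images show, and the judging gave no verdict back.

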